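# Nip a mended tile in the holding jig

### The job

Hold the mended tile in the jig: turn the clamp knob to free the carriage, slide the carriage so that its spring pad gently pushes the tile up against the fixed jaw and stays pressed against it with the spring partly in, then turn the knob fully tight again. The tile is fragile: move it only with the spring pad, never with the gripper, keep it lying flat on the bed, never push so hard that the spring goes solid, and do not shove the things around the jig out of place.

Things in the scene. Friction and masses are not known exactly. Their poses are not given: they have to be found in the camera images.
- jig: holding jig fixed to the worktop: a bare-metal bed 140 (x) x 360 (y) x 18 mm high. Origin: centre of its underside; its y runs along the slide, from the carriage end (-y) to the fixed jaw (+y), whose face is at y = +152 mm; z up. Two steel guide rails, 12 mm wide, 6 mm high, stand on it at x = -55 and +55 mm. Its place and yaw vary.
- fixed_jaw: blue block 124 mm wide (x), 24 mm thick (y), 46 mm high, standing on the bed across its +y end. Origin: on the bed, in the middle of the face that looks to the carriage; axes as the jig.
- carriage_body (a joint): slide of the blue carriage along the jig's y, in m: 0 = far from the fixed jaw, grows towards the jaw, up to 0.11. The carriage is a block 138 (x) x 90 (y) x 34 mm, its top 58 mm above the worktop; its centre lies at jig y = -115 mm + this value. When free it slides with about 2.5 N of friction; when clamped it does not slide.
- carriage_back (a point): centre of the carriage's flat back face (the side away from the jaw), 41 mm above the worktop; pushing this face along the jig's +y slides the carriage towards the jaw. Axes as the jig.
- pad (a joint): how far the spring pad is pushed in towards the carriage, in m: 0 = spring fully out, 0.014 = solid. About 0.5 N per mm. The pad is a grey cork-faced plate 80 (x) x 32 mm high on two rods in front of the carriage.
- pad_face (a point): centre of the spring pad's front face, which looks to the tile (jig +y); 77 mm ahead of the carriage's centre when the spring is out, 40 mm above the worktop.
- clamp (a joint): angle of the clamp knob, in rad: 0 = free (end stop; the bar lies nearly in line with the slide, towards the green dots), 1.4 = fully tight (end stop; the bar lies across the slide, towards the red dots). Turning clockwise seen from above tightens and the value grows. The clamp begins to bite at about 0.9.
- clamp_grip (a point): on the knob's vertical axis at the height to grip, 88 mm above the worktop. The knob is a black bar with a white line, 60 mm long, 14 mm thick, from 68 to 102 mm above the worktop, on a 48 mm disc on the carriage's top, 5 mm ahead of its centre. In the jig's frame the bar's length points at (1.4 - clamp angle) from the jig's x axis, counter-clockwise from above.
- tile: mended terracotta tile with a blue and white glazed top and a dark crack line across, 70 (x) x 110 (y) x 24 mm, lying flat on the bed between the rails, its length along the slide, some way short of the fixed jaw. Origin: centre of its underside; z up.
- tape_roll: bystander: roll of beige tape lying flat, 96 mm wide, 25 mm high; origin: centre of its underside
- petri_dish: bystander: clear round dish with crumbs in it, 66 mm wide, 13 mm high; origin: centre of its underside
- marker: bystander: red and white marker pen lying flat, 135 mm long, 17 mm thick; origin: centre of its underside
Things that resemble listed ones, but are neither listed nor needed, are in the scene too. Leave any purple or turquoise look-alike of the tile alone.

How it is judged (in metres and radians):
On the way, in this order (a step that is already met when the one before it is completed fails the run):
1. the clamp knob is turned free (below 0.6 rad) (value of joint clamp below 0.6 rad), for 0.1 s.
2. with the clamp loose, the spring pad presses the tile against the fixed jaw (value of joint clamp below 0.9 rad and value of joint pad above 0.0015 m and contact force between fixed_jaw and tile above 0.5 N), for 0.2 s.
At the end, for the whole second after the job is handed in: The knob is tight (above 1.15 rad), the tile lies flat on the bed at rest, held against the fixed jaw (more than 0.5 N) by the spring pad, whose spring is pushed in 1.5 to 13.5 mm (value of joint clamp above 1.15 rad and value of joint pad between 0.0015 and 0.0135 m and contact force between fixed_jaw and tile above 0.5 N and angle between tile's own z axis and vertical below 0.1 rad and height (world z) of tile below 0.025 m and linear speed of tile below 0.02 m/s); the robot touches nothing.
It fails at once if the spring is driven solid (pad in more than 13.8 mm) or the tile is pressed against the fixed jaw with more than 12 N (value of joint pad above 0.0138 m or contact force between fixed_jaw and tile above 12 N).
It fails at once if the robot presses on the tile itself (more than 2 N) (contact force between any of the fingers, the arm and tile above 2 N).
It fails at once if the tile is tipped (angle between tile's own z axis and vertical above 0.25 rad).
It fails at once if a bystander is moved more than 3 cm (distance of any of tape_roll, petri_dish, marker from where it was at the start of the episode above 0.03 m).
It also fails if it takes over 69 s, if anything falls off the work surface, if the arm or the gripper's body presses on something with over 40 N, if the wrist force passes 120 N, or if a joint passes its speed limit or range.

### The arm

A 6-joint arm with a two-finger parallel gripper is mounted at the origin on a cart in front of the work surface, level with it; the furniture and walls round the work are solid. World frame = base frame: x ahead of the robot, y to its left, z up, the work surface at z = 0. Lengths are in m, angles in degrees, forces in N, time in s.
With the tool pointing down it reaches from about 0.4 to 0.825 m from the base axis. Payload 7 kg.
Tool frame: the origin (TCP) lies midway between the tips of the shut fingers; the grasp point (between the pads) lies 19 mm behind it; z points along the fingers, y is the line along which they close (so a half turn about z gives the same grasp; the last joint's range is limited). The gripper opens to 88 mm and grips with 3 to 60 N. Pads are 19 mm wide; open, the fingers measure 130 mm over their backs; the gripper's body (78 mm by 193 mm) begins 47 mm behind the grasp point.
Start: joints at [-54.654, 20.546, 0.682, 0, -70.136, -16.507], TCP at [0.218, -0.639, 0.227] pointing down, gripper open.
Joint ranges: [-176.03, 176.03], [-82.01, 121.73], [-58.28, 71.71], [-173.87, 95.51], [-174.79, -0.11], [-173.66, 173.66]. Speed limits (degrees/s): [136.94, 136.94, 172.46, 180, 180, 180].

### API

Orientations are given as [roll, pitch, yaw] about the fixed x, y, z axes, in that order (R = Rz(yaw) Ry(pitch) Rx(roll)).
In Python, from plant import get_state, optics, order gives the robot as it stands. The module is installed in compiled form; this text tells all that it offers.
- The arm moves only by the tool send_rows, never from a script. Its argument "moves" is a list of rows, each an object with "slide": the shift along the tool's x, y, z as a fraction of full scale, a list of three; "turn": the turn about the tool's z as a fraction of full scale; "gripper": the opening, from 0 (shut) to 1 (fully open). A call has exactly 5 rows; each row is the pose to reach, as a shift and turn from the pose commanded when the call began, along the tool's axes at that moment; what a row does not reach only later rows make up. Full scale, the value 1, is 150 mm for a shift and 90 degrees for a turn. A row lasts 1/12 s, in which the tool goes at most 41.7 mm and 7.16 degrees, less where a joint would pass 70% of its speed; a pose out of reach is approached as far as the arm can. A call with a number of a shift or a turn outside -1 to 1 is refused whole. A call with a gripper value outside its range is refused whole. The fingers move at their own pace and stop on an object; "newtons" is the grip in N (left out, the last holds). Time passes only in rows, so rows that repeat a pose let the fingers close, or fill a call up. It gives the time, the measured TCP pose, the force, the opening and the grip force at its end, in the units of the state.
- get_state(): the state, without advancing time (a new reading comes with each control period).
- optics.capture(name): name is "scene" or "top" or "wrist"; returns a dict with "img" (420x560x3 uint8, red, green, blue), "intrinsics" (3x3 intrinsics, pixels), "origin" and "attitude" of the camera in the world. Camera axes: x right, y down, z forward; pixel columns grow to the right and rows downward; lengths in m; the calibration is good to about 2 mm. A picture is of the moment at which its call begins. There is no depth.
- order.close_job(): hands the job in; it is judged then, once.
Trained networks look in the newest picture that a camera, given by its name, has taken for a name from the list of things; names that differ only in an ending like _2 or _b are one class to them, and where a whole thing is asked for, a point or a joint stands for the part that bears it (a point fixed in the world has none). Each returns a list of dicts, best first, with "p" (0 to 1); they miss things now and then, are a little off and sometimes report something else, mostly with a low value. They report only what shows in the picture. A call takes as long as a camera call. They do not tell look-alikes from the thing itself.
- optics.look_for(camera, name): "location" ([x, y, z] in m, in world coordinates, good to about 4 mm: the middle of the surface that is visible of it).
The state is a dict: "time_s": time; "joints": joint angles; "qd": joint speeds; "joint_torque": joint torques, N m; "tcp_pos": TCP position; "eef_rot": TCP orientation; "contact_force": force on the tool from outside, world axes, zero at the start; "moment": the same for the moment, N m; "gripper_width": finger opening in m; "gripper_force": force on a finger pad.
Only numpy, scipy, OpenCV 4.12 (cv2) and the standard library are available. Lean on these libraries where they do the work, as an engineer would, in place of code of your own. Each camera call takes 0.05 s, during which the arm holds its last target. There are 200 camera calls.

## Working session

There is one attempt and no reset: what is moved stays moved. The work goes in short steps, Python scripts to look and compute and a tool call to move; the robot and the scene stay as the last step left them, time stands still between calls to the robot, and variables do not carry over. Pictures are saved under pics/ and viewed, at most 10 in all, crops included, and the job is handed in when it is done.

Besides the shell and the picture viewer there is one more tool, called after ">>>" by a JSON object that holds its "fn" and its "kwargs". send_rows: Moves the arm, as the interface text tells. Shift numbers are shares of 150 mm and turn numbers shares of 90 degrees, none past 1 either way. Its arguments: {"type":"object","properties":{"moves":{"type":"array"},"newtons":{"type":"number"}},"required":["moves"]}

```bash
mkdir -p pics
cat > h.py <<'E'
import numpy as np, cv2
from plant import get_state, optics, order
from scipy.spatial.transform import Rotation as R
def cap(n,f=None):
    c=optics.capture(n)
    if f: cv2.imwrite('pics/'+f,c['img'][:,:,::-1])
    return c
def Rm(c):
    a=np.array(c['attitude'])
    return a if a.shape==(3,3) else (R.from_euler('xyz',a,degrees=True).as_matrix() if a.size==3 else R.from_quat(a).as_matrix())
def proj(c,P):
    p=Rm(c).T@(np.array(P)-c['origin']); q=c['intrinsics']@p; return q[:2]/q[2]
def ray(c,u,v,z):
    d=Rm(c)@np.linalg.inv(c['intrinsics'])@[u,v,1]; o=np.array(c['origin']); return o+d*(z-o[2])/d[2]
E
python3 - <<'E'
from h import *
print(get_state())
for n in('scene','top'):
    c=cap(n,n+'1.png'); print(n,c['origin'],c['attitude'])
    for k in('jig','fixed_jaw','carriage_body','clamp','pad','tile','carriage_back','clamp_grip','pad_face','tape_roll','petri_dish','marker'):
        print(k,[(np.round(d['location'],3).tolist(),round(d['p'],2),proj(c,d['location']).round().tolist()) for d in optics.look_for(n,k)[:3]])
E
```

```text
{'time_s': 0.0, 'joints': array([-5.46564010e+01,  2.05911707e+01,  6.34028520e-01, -2.08496391e-02,
       -7.01345752e+01, -1.65057810e+01]), 'qd': array([ 0.04609583, -0.04189178,  0.00195903, -0.01368397,  0.07846561,
        0.1222916 ]), 'joint_torque': array([ 9.13797812e-04, -5.82720208e+01,  2.93062913e+01,  6.99699104e+00,
        6.91094989e-03, -1.58930366e-04]), 'tcp_pos': array([ 0.21776382, -0.63839891,  0.2256253 ]), 'eef_rot': array([ 1.79906493e+02, -7.26835641e-03, -1.61169277e+02]), 'contact_force': array([ 0.53485808, -0.64139716, -0.21897495]), 'moment': array([ 0.03372173, -0.00204027,  0.01970055]), 'gripper_force': 0.0, 'gripper_width': 0.08767982773611882}
scene [-0.51705552 -0.81795353  1.11440554] [-128.32680959   -1.31836806  -49.26596979]
jig [([0.496, -0.064, 0.034], 0.85, [293.0, 230.0]), ([0.51, -0.398, 0.003], 0.71, [376.0, 281.0]), ([0.506, 0.081, 0.039], 0.19, [264.0, 211.0])]
fixed_jaw [([0.502, 0.165, 0.051], 0.7, [246.0, 199.0])]
carriage_body [([0.503, -0.087, 0.06], 0.62, [300.0, 226.0])]
clamp [([0.522, -0.089, 0.084], 0.51, [304.0, 219.0])]

[... 536 characters left out ...]
-107.37062374]
jig [([0.509, -0.018, 0.024], 0.83, [286.0, 206.0])]
fixed_jaw [([0.501, 0.177, 0.068], 0.65, [233.0, 219.0])]
carriage_body [([0.514, -0.083, 0.065], 0.93, [303.0, 195.0])]
clamp [([0.525, -0.079, 0.084], 0.47, [302.0, 191.0])]
pad []
tile [([0.52, 0.086, 0.04], 0.82, [257.0, 210.0]), ([0.331, 0.203, 0.022], 0.69, [240.0, 271.0]), ([0.348, -0.024, 0.025], 0.68, [302.0, 247.0])]
carriage_back [([0.522, -0.079, 0.057], 0.81, [302.0, 194.0])]
clamp_grip [([0.528, -0.082, 0.084], 0.63, [302.0, 190.0])]
pad_face [([0.516, -0.014, 0.05], 0.44, [284.0, 202.0])]
tape_roll [([0.451, 0.41, 0.024], 0.53, [172.0, 256.0])]
petri_dish [([0.45, 0.41, 0.024], 0.34, [172.0, 256.0])]
marker []
```

Run:
```python
import cv2
a=cv2.imread('pics/scene1.png')[150:360,150:430];b=cv2.imread('pics/top1.png')[140:320,130:410]
cv2.imwrite('pics/a.png',cv2.resize(a,None,fx=2.8,fy=2.8,interpolation=2));cv2.imwrite('pics/b.png',cv2.resize(b,None,fx=2.8,fy=2.8,interpolation=2))
```

```text
(no output)
```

View pics/a.png

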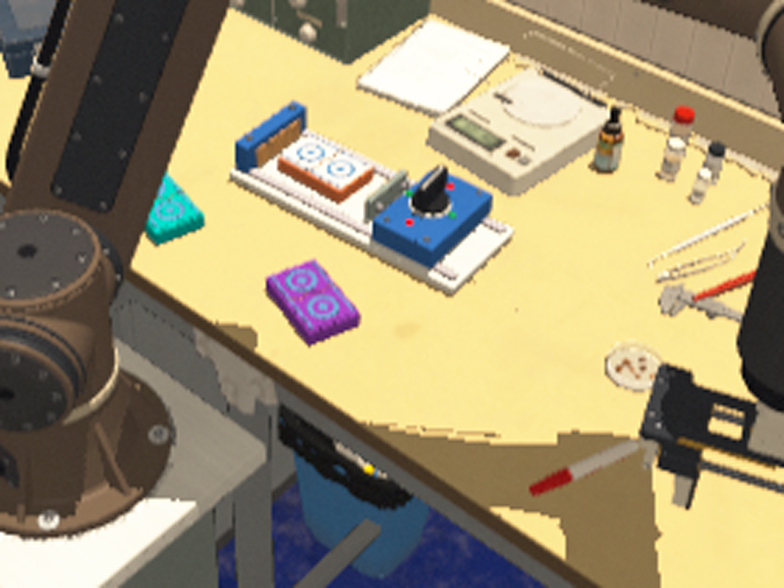

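View pics/b.png

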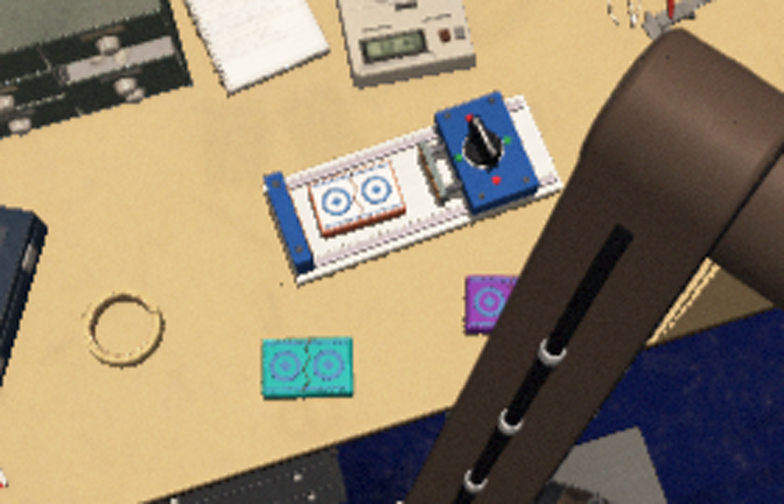

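The thing I want could be confused with these (crop pixels in the second picture):
- Real tile: white and blue with terracotta edges, lying in the jig (357,195).
- Turquoise look-alike (307,367) and purple look-alike (490,303): leave both alone.
- Knob: the black bar with a white line on the blue carriage (485,145). It is the only one.

The jaw is at (290,220). I'll bring the wrist camera over the carriage next.

>>> {"fn": "send_rows", "kwargs": {"moves": [{"slide": [-0.2, 0.18, -0.12], "turn": 0, "gripper": 1}, {"slide": [-0.4, 0.36, -0.2], "turn": 0, "gripper": 1}, {"slide": [-0.6, 0.54, -0.2], "turn": 0, "gripper": 1}, {"slide": [-0.8, 0.72, -0.2], "turn": 0, "gripper": 1}, {"slide": [-1, 0.9, -0.2], "turn": 0, "gripper": 1}]}}

```text
time_s: 1.72
tcp_pos: [0.3169, -0.461, 0.2569]
eef_rot: [-180.0, 0.0, -161.2]
contact_force: [0.5, -0.5, 0.3]
gripper_width: 0.0879
gripper_force: 0.0
```

>>> {"fn": "send_rows", "kwargs": {"moves": [{"slide": [-0.2, 0.18, -0.1], "turn": 0, "gripper": 1}, {"slide": [-0.4, 0.36, -0.2], "turn": 0, "gripper": 1}, {"slide": [-0.6, 0.54, -0.2], "turn": 0, "gripper": 1}, {"slide": [-0.8, 0.72, -0.2], "turn": 0, "gripper": 1}, {"slide": [-1, 0.9, -0.2], "turn": 0, "gripper": 1}]}}

```text
time_s: 2.13
tcp_pos: [0.4154, -0.2845, 0.2873]
eef_rot: [-179.9, 0.1, -161.2]
contact_force: [0.2, -0.5, -0.8]
gripper_width: 0.0871
gripper_force: 0.0
```

>>> {"fn": "send_rows", "kwargs": {"moves": [{"slide": [-0.2, 0.18, -0.1], "turn": 0.07, "gripper": 1}, {"slide": [-0.4, 0.36, -0.2], "turn": 0.14, "gripper": 1}, {"slide": [-0.6, 0.54, -0.2], "turn": 0.18, "gripper": 1}, {"slide": [-0.8, 0.72, -0.2], "turn": 0.18, "gripper": 1}, {"slide": [-1, 0.9, -0.2], "turn": 0.18, "gripper": 1}]}}

```text
time_s: 2.55
tcp_pos: [0.513, -0.1095, 0.3175]
eef_rot: [180.0, 0.1, -177.4]
contact_force: [0.6, -0.5, -0.2]
gripper_width: 0.0874
gripper_force: 0.0
```

Run:
```python
from h import *
s=get_state();print(s['time_s'],s['tcp_pos'],s['eef_rot'],s['joints'],s['contact_force'])
for n in('wrist','top','scene'):
    c=cap(n,n+'2.png'); print(n,c['origin'],c['attitude'])
    for k in('jig','fixed_jaw','carriage_body','clamp_grip','pad','tile','tape_roll','petri_dish','marker'):
        print(k,[(np.round(d['location'],3).tolist(),round(d['p'],2),proj(c,d['location']).round().tolist()) for d in optics.look_for(n,k)[:2]])
```

```text
2.55 [ 0.51297121 -0.10950509  0.31752312] [ 1.79989088e+02  1.10364338e-01 -1.77380599e+02] [ 9.39979865e+00  3.39558877e+00 -9.54105739e+00  2.25205790e-03
 -7.69524730e+01 -9.67808932e+01] [ 0.55344611 -0.53922588 -0.2276303 ]
wrist [ 0.44591158 -0.11159954  0.4756741 ] [1.65835684e+02 2.61857826e-02 9.25827744e+01]
jig [([0.505, -0.015, 0.03], 0.95, [347.0, 177.0])]
fixed_jaw [([0.506, 0.166, 0.056], 0.67, [486.0, 186.0])]
carriage_body [([0.524, -0.082, 0.061], 0.8, [301.0, 192.0])]
clamp_grip [([0.528, -0.085, 0.072], 0.93, [299.0, 197.0])]
pad [([0.52, -0.021, 0.052], 0.65, [346.0, 190.0])]
tile [([0.521, 0.087, 0.043], 0.87, [421.0, 193.0]), ([0.339, 0.192, 0.029], 0.84, [519.0, 57.0])]
tape_roll []
petri_dish []
marker [([0.346, -0.435, 0.009], 0.9, [45.0, 43.0])]
top [-0.02816276  0.16207515  1.53802235] [-160.74737544    0.17207893 -107.37062374]
jig [([0.485, 0.144, 0.02], 0.74, [244.0, 225.0])]
fixed_jaw [([0.505, 0.176, 0.068], 0.56, [233.0, 218.0])]
carriage_body []
clamp_grip []
pad [([0.519, 0.095, 0.041], 0.58, [255.0, 211.0])]
tile [([0.516, 0.096, 0.042], 0.71, [2
[... 368 characters left out ...]
9]
jig [([0.494, -0.064, 0.036], 0.92, [293.0, 230.0])]
fixed_jaw [([0.501, 0.164, 0.053], 0.91, [246.0, 199.0])]
carriage_body [([0.503, -0.09, 0.061], 0.71, [301.0, 227.0]), ([0.509, -0.401, 0.0], 0.54, [377.0, 282.0])]
clamp_grip [([0.525, -0.087, 0.088], 0.75, [304.0, 217.0])]
pad [([0.523, -0.02, 0.045], 0.62, [288.0, 219.0])]
tile [([0.511, 0.079, 0.042], 0.71, [265.0, 209.0]), ([0.327, -0.07, 0.026], 0.59, [262.0, 258.0])]
tape_roll [([0.448, 0.398, 0.017], 0.85, [194.0, 188.0]), ([0.508, -0.09, 0.06], 0.66, [302.0, 226.0])]
petri_dish [([0.513, -0.398, 0.004], 0.87, [377.0, 281.0]), ([0.525, -0.087, 0.086], 0.16, [304.0, 218.0])]
marker [([0.341, -0.438, 0.012], 0.6, [358.0, 317.0])]
```

View pics/wrist2.png

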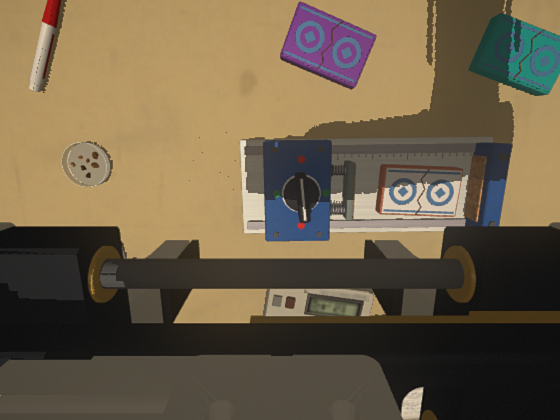

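The wrist picture shows the knob bar at about (302,195), with the carriage spanning (264–331, 141–241). The pad is at x≈349, the terracotta-edged tile in the jig at (420,190), and the jaw at (490,185). I'll check a close crop.

Run:
```python
import cv2
a=cv2.imread('pics/wrist2.png')[125:255,235:520]
cv2.imwrite('pics/c.png',cv2.resize(a,None,fx=2.8,fy=2.8,interpolation=2))
```

```text
(no output)
```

View pics/c.png

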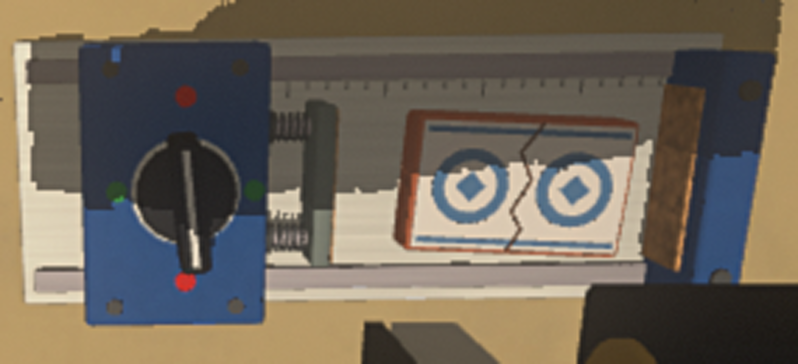

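Run:
```python
from h import *
c=cap('wrist')
W=lambda u,v,z:ray(c,235+u/2.8,125+v/2.8,z)[:2].round(4)
for n,z,ps in [('car',.058,[(80,43),(270,42),(265,324),(86,325)]),('bar',.102,[(184,135),(197,272),(184,150),(193,268)]),('tile',.042,[(415,112),(637,123),(618,255),(408,245)]),('padfront',.056,[(336,105),(329,263)]),('jaw',.064,[(704,87),(682,270)]),('bedL',.018,[(14,43),(26,302)])]:
    P=[W(u,v,z) for u,v in ps]; print(n,*P, 'mean',np.mean(P,0).round(4),[round(float(np.degrees(np.arctan2(*(P[i+1]-P[i])[::-1]))),1) for i in range(len(P)-1)])
# knob height from two views
import itertools
```

```text
car [ 0.4576 -0.1363] [ 0.4532 -0.0489] [ 0.59   -0.0399] [ 0.5946 -0.1289] mean [ 0.5238 -0.0885] [92.9, 3.8, -87.0]
bar [ 0.4922 -0.0888] [ 0.5521 -0.0795] [ 0.4986 -0.0884] [ 0.5503 -0.0813] mean [ 0.5233 -0.0845] [8.8, -170.6, 7.8]
tile [0.4834 0.0269] [0.4838 0.1359] [0.5505 0.1386] [0.5502 0.0317] mean [0.517  0.0833] [89.8, 2.3, -90.2]
padfront [ 0.4806 -0.0151] [ 0.5577 -0.0107] mean [ 0.5192 -0.0129] [3.3]
jaw [0.4641 0.1509] [0.5512 0.158 ] mean [0.5077 0.1544] [4.7]
bedL [ 0.4602 -0.1717] [ 0.5972 -0.1634] mean [ 0.5287 -0.1675] [3.5]
```

>>> {"fn": "send_rows", "kwargs": {"moves": [{"slide": [-0.03, 0.1, 0.2], "turn": -0.06, "gripper": 1}, {"slide": [-0.078, 0.167, 0.4], "turn": -0.06, "gripper": 1}, {"slide": [-0.078, 0.167, 0.65], "turn": -0.06, "gripper": 1}, {"slide": [-0.078, 0.167, 0.9], "turn": -0.06, "gripper": 1}, {"slide": [-0.078, 0.167, 0.9], "turn": -0.06, "gripper": 1}]}}

```text
time_s: 4.52
tcp_pos: [0.5184, -0.0858, 0.1747]
eef_rot: [179.9, -0.6, -172.0]
contact_force: [-1.9, -0.2, -1.4]
gripper_width: 0.0876
gripper_force: 0.0
```

Run:
```python
from h import *
s=get_state();print(s['time_s'],s['tcp_pos'],s['eef_rot'])
c=cap('wrist','w3.png'); print(c['origin'],c['attitude'])
for k in('clamp_grip','clamp','carriage_body','pad'):
    print(k,[(np.round(d['location'],3).tolist(),round(d['p'],2),proj(c,d['location']).round().tolist()) for d in optics.look_for('wrist',k)[:2]])
```

```text
4.5167 [ 0.51838066 -0.0858226   0.1747452 ] [ 179.9066484    -0.63366711 -172.02288613]
[ 0.45396607 -0.09391712  0.33376608] [ 1.66581815e+02 -6.00106959e-02  9.79425666e+01]
clamp_grip [([0.528, -0.082, 0.066], 0.79, [282.0, 223.0])]
clamp [([0.522, -0.083, 0.07], 0.75, [282.0, 218.0])]
carriage_body [([0.51, -0.082, 0.059], 0.83, [286.0, 202.0]), ([0.521, -0.021, 0.05], 0.73, [349.0, 219.0])]
pad [([0.52, -0.018, 0.052], 0.92, [353.0, 220.0]), ([0.522, -0.085, 0.071], 0.57, [281.0, 217.0])]
```

View pics/w3.png

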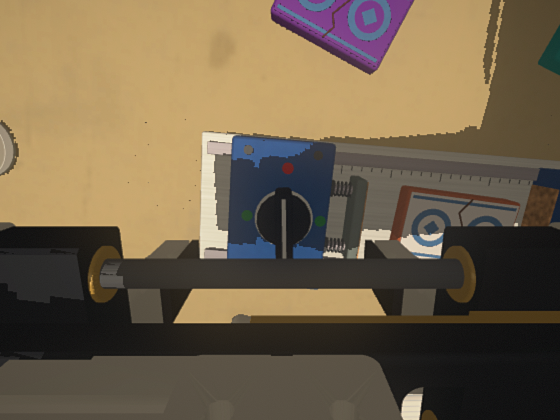

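The bar's white line is vertical at x≈284 in the image, from y=195 to 258, so the tool is aligned with it. I'll check that the arm has settled.

Run:
```python
from h import *
c=cap('wrist');cap('wrist');s=get_state();print(s['time_s'],s['tcp_pos'],s['eef_rot'],s['qd'])
for v in(200,222,250):print(ray(c,284,v,.102))
```

```text
4.8667 [ 0.52414742 -0.08593119  0.18383226] [-179.99346586    0.21748823 -171.9612809 ] [ 0.02258237  0.18123178 -0.80236212 -0.23226517  0.36713297 -0.01604525]
[ 0.50963401 -0.08508092  0.102     ]
[ 0.52730356 -0.08255522  0.102     ]
[ 0.55072874 -0.0792068   0.102     ]
```

>>> {"fn": "send_rows", "kwargs": {"moves": [{"slide": [0, 0.015, 0.2], "turn": 0, "gripper": 1}, {"slide": [0, 0.015, 0.38], "turn": 0, "gripper": 1}, {"slide": [0, 0.015, 0.5], "turn": 0, "gripper": 1}, {"slide": [0, 0.015, 0.6], "turn": 0, "gripper": 1}, {"slide": [0, 0.015, 0.66], "turn": 0, "gripper": 1}]}}

```text
time_s: 5.28
tcp_pos: [0.5225, -0.0838, 0.0821]
eef_rot: [180.0, -0.0, -172.0]
contact_force: [-0.4, -0.1, -0.2]
gripper_width: 0.0876
gripper_force: 0.0
```

>>> {"fn": "send_rows", "kwargs": {"moves": [{"slide": [0, 0, 0.02], "turn": 0, "gripper": 1}, {"slide": [0, 0, 0.04], "turn": 0, "gripper": 1}, {"slide": [0, 0, 0.06], "turn": 0, "gripper": 0.5}, {"slide": [0, 0, 0.06], "turn": 0, "gripper": 0}, {"slide": [0, 0, 0.06], "turn": 0, "gripper": 0}], "newtons": 20}}

```text
time_s: 5.7
tcp_pos: [0.523, -0.0837, 0.0742]
eef_rot: [-180.0, 0.1, -172.0]
contact_force: [0.3, 1.0, 0.1]
gripper_width: 0.0731
gripper_force: 0.0
```

>>> {"fn": "send_rows", "kwargs": {"moves": [{"slide": [0, 0, 0], "turn": 0, "gripper": 0}, {"slide": [0, 0, 0], "turn": 0, "gripper": 0}, {"slide": [0, 0, 0], "turn": 0, "gripper": 0}, {"slide": [0, 0, 0], "turn": 0, "gripper": 0}, {"slide": [0, 0, 0], "turn": 0, "gripper": 0}]}}

```text
time_s: 6.12
tcp_pos: [0.5226, -0.0837, 0.0737]
eef_rot: [-180.0, 0.0, -172.0]
contact_force: [-0.4, 0.2, 0.1]
gripper_width: 0.0403
gripper_force: 0.0
```

>>> {"fn": "send_rows", "kwargs": {"moves": [{"slide": [0, 0, 0], "turn": 0, "gripper": 0}, {"slide": [0, 0, 0], "turn": 0, "gripper": 0}, {"slide": [0, 0, 0], "turn": 0, "gripper": 0}, {"slide": [0, 0, 0], "turn": 0, "gripper": 0}, {"slide": [0, 0, 0], "turn": 0, "gripper": 0}]}}

```text
time_s: 6.53
tcp_pos: [0.5225, -0.0836, 0.0735]
eef_rot: [180.0, -0.0, -172.0]
contact_force: [-0.5, 1.3, 0.9]
gripper_width: 0.0142
gripper_force: 20.0
```

>>> {"fn": "send_rows", "kwargs": {"moves": [{"slide": [0, 0, 0], "turn": 0, "gripper": 0}, {"slide": [0, 0, 0], "turn": 0, "gripper": 0}, {"slide": [0, 0, 0], "turn": 0, "gripper": 0}, {"slide": [0, 0, 0], "turn": 0, "gripper": 0}, {"slide": [0, 0, 0], "turn": 0, "gripper": 0}]}}

```text
time_s: 6.95
tcp_pos: [0.5225, -0.0836, 0.0736]
eef_rot: [180.0, 0.0, -172.0]
contact_force: [-0.4, 2.3, 0.4]
gripper_width: 0.0142
gripper_force: 20.0
```

>>> {"fn": "send_rows", "kwargs": {"moves": [{"slide": [0, 0, 0], "turn": -0.07, "gripper": 0}, {"slide": [0, 0, 0], "turn": -0.14, "gripper": 0}, {"slide": [0, 0, 0], "turn": -0.21, "gripper": 0}, {"slide": [0, 0, 0], "turn": -0.28, "gripper": 0}, {"slide": [0, 0, 0], "turn": -0.35, "gripper": 0}]}}

```text
time_s: 7.37
tcp_pos: [0.5234, -0.0842, 0.0736]
eef_rot: [-179.9, 0.1, -140.2]
contact_force: [3.8, -2.5, -5.1]
gripper_width: 0.0141
gripper_force: 20.0
```

>>> {"fn": "send_rows", "kwargs": {"moves": [{"slide": [0, 0, 0], "turn": -0.07, "gripper": 0}, {"slide": [0, 0, 0], "turn": -0.14, "gripper": 0}, {"slide": [0, 0, 0], "turn": -0.21, "gripper": 0}, {"slide": [0, 0, 0], "turn": -0.28, "gripper": 0}, {"slide": [0, 0, 0], "turn": -0.35, "gripper": 0}]}}

```text
time_s: 7.78
tcp_pos: [0.5253, -0.0837, 0.0736]
eef_rot: [-179.7, 0.1, -108.7]
contact_force: [10.4, -2.1, -11.3]
gripper_width: 0.0142
gripper_force: 20.0
```

Run:
```python
from h import *
s=get_state();print(s['time_s'],s['tcp_pos'],s['eef_rot'],s['contact_force'],s['moment'],s['gripper_width'])
cap('wrist','w4.png');c=cap('scene')['img'];t=cap('top')['img']
a=cv2.resize(c[180:260,220:330],None,fx=3.5,fy=3.5,interpolation=2);b=cv2.resize(t[165:245,220:330],None,fx=3.5,fy=3.5,interpolation=2)
cv2.imwrite('pics/d.png',np.hstack([a,b])[:,:,::-1])
```

```text
7.7833 [ 0.52531501 -0.08371816  0.07361907] [-1.79742510e+02  9.79901779e-02 -1.08654909e+02] [ 10.43516311  -2.08402997 -11.30940607] [-0.70884244 -3.78326854 -0.16940464] 0.014165385300826162
```

View pics/w4.png

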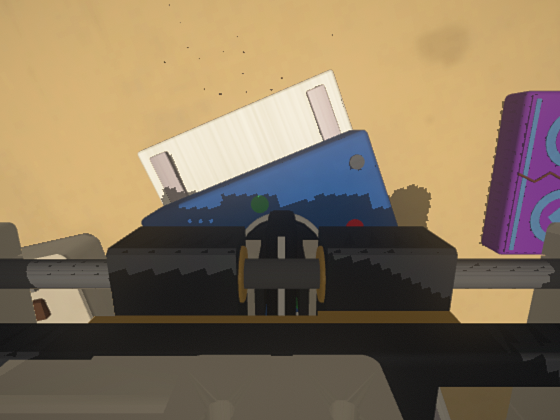

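The tool yaw is -108.7°, which puts the bar at about 68° in the jig frame and the clamp at about 0.2, so it's free. There is a 10 N side load from a slight off-axis grip. I'll relieve that, then slide.

>>> {"fn": "send_rows", "kwargs": {"moves": [{"slide": [0, -0.01, 0], "turn": 0, "gripper": 0}, {"slide": [0, -0.02, 0], "turn": 0, "gripper": 0}, {"slide": [0, -0.02, 0], "turn": 0, "gripper": 0}, {"slide": [0, -0.02, 0], "turn": 0, "gripper": 0}, {"slide": [0, -0.02, 0], "turn": 0, "gripper": 0}]}}

```text
time_s: 8.35
tcp_pos: [0.5255, -0.0848, 0.0736]
eef_rot: [-180.0, 0.0, -109.0]
contact_force: [2.5, 0.0, -2.4]
gripper_width: 0.0138
gripper_force: 20.0
```

>>> {"fn": "send_rows", "kwargs": {"moves": [{"slide": [-0.025, 0.01, 0], "turn": 0, "gripper": 0}, {"slide": [-0.05, 0.02, 0], "turn": 0, "gripper": 0}, {"slide": [-0.075, 0.03, 0], "turn": 0, "gripper": 0}, {"slide": [-0.1, 0.04, 0], "turn": 0, "gripper": 0}, {"slide": [-0.124, 0.05, 0], "turn": 0, "gripper": 0}]}}

```text
time_s: 8.77
tcp_pos: [0.5244, -0.0643, 0.0736]
eef_rot: [-180.0, -0.0, -109.0]
contact_force: [2.9, -3.6, -2.7]
gripper_width: 0.0139
gripper_force: 20.0
```

Run:
```python
from h import *
s=get_state();print(s['time_s'],s['tcp_pos'],s['eef_rot'],s['contact_force'],s['moment'],s['joint_torque'])
```

```text
8.7667 [ 0.5243678  -0.06427734  0.07359397] [-1.79989452e+02 -3.78813740e-03 -1.08954136e+02] [ 2.92224276 -3.58952527 -2.68599577] [-0.94860411 -1.11121314  0.08691668] [  0.42495414 -45.71641445  21.64179325   4.50399533  -0.91868827
   0.0726143 ]
```

>>> {"fn": "send_rows", "kwargs": {"moves": [{"slide": [-0.025, 0.01, 0], "turn": 0, "gripper": 0}, {"slide": [-0.05, 0.02, 0], "turn": 0, "gripper": 0}, {"slide": [-0.075, 0.03, 0], "turn": 0, "gripper": 0}, {"slide": [-0.1, 0.04, 0], "turn": 0, "gripper": 0}, {"slide": [-0.11, 0.044, 0], "turn": 0, "gripper": 0}]}}

```text
time_s: 9.18
tcp_pos: [0.5233, -0.0464, 0.0736]
eef_rot: [180.0, -0.0, -108.9]
contact_force: [2.4, -2.7, -2.1]
gripper_width: 0.0138
gripper_force: 20.0
```

>>> {"fn": "send_rows", "kwargs": {"moves": [{"slide": [-0.006, 0.0025, 0], "turn": 0, "gripper": 0}, {"slide": [-0.012, 0.005, 0], "turn": 0, "gripper": 0}, {"slide": [-0.018, 0.0075, 0], "turn": 0, "gripper": 0}, {"slide": [-0.024, 0.01, 0], "turn": 0, "gripper": 0}, {"slide": [-0.031, 0.0125, 0], "turn": 0, "gripper": 0}]}}

```text
time_s: 9.6
tcp_pos: [0.5231, -0.0422, 0.0736]
eef_rot: [180.0, -0.0, -109.0]
contact_force: [2.0, -4.9, -2.5]
gripper_width: 0.0139
gripper_force: 20.0
```

Run:
```python
from h import *
s=get_state();print(s['time_s'],s['tcp_pos'],s['contact_force'])
c=cap('scene')['img'];t=cap('top')['img'];w=cap('wrist')['img']
r=lambda i,f:cv2.resize(i,None,fx=f,fy=f,interpolation=2)
cv2.imwrite('pics/e.png',np.hstack([r(c[180:250,225:325],4),r(t[175:245,225:325],4)])[:,:,::-1])
```

```text
9.6 [ 0.52305079 -0.0421962   0.07355516] [ 1.97297025 -4.93793963 -2.48701644]
```

View pics/e.png

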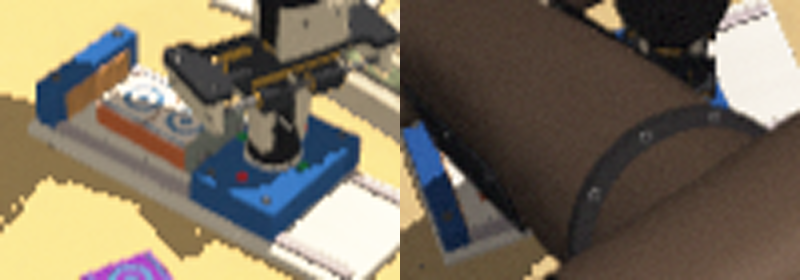

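In the left scene crop the pad is right at the tile's near end (190,140), and a gap to the jaw's cork face (90,85) remains. I'll go on in small steps, averaging the force.

```bash
cat > f.py <<'E'
from h import *
F=[];P=[]
for i in range(5):
    c=cap('scene'); s=get_state(); F.append(s['contact_force']); P.append(s['tcp_pos'])
u=np.array([-.0576,.9983,0]); F=np.array(F);P=np.mean(P,0)
print(s['time_s'],P.round(4),'along',round(float((P-[.5255,-.0848,.0736])@u*1e3),2),'Fu',F@u, (F@u).mean().round(2),F.mean(0).round(1))
print([(d['location'],d['p']) for d in optics.look_for('scene','tile')[:1]])
import sys; cv2.imwrite(f'pics/s_{sys.argv[1]}.png',cv2.resize(c['img'][180:240,225:305],None,fx=5,fy=5,interpolation=2)[:,:,::-1])
E
python3 f.py 43
```

```text
10.0 [ 0.5231 -0.042   0.0736] along 42.84 Fu [-3.86249231 -4.55734086 -4.82397249 -4.01297571 -4.33147821] -4.32 [ 1.6 -4.2 -1.9]
[([0.3265, 0.1934, 0.022], 0.95)]
```

>>> {"fn": "send_rows", "kwargs": {"moves": [{"slide": [-0.006, 0.0025, 0], "turn": 0, "gripper": 0}, {"slide": [-0.012, 0.005, 0], "turn": 0, "gripper": 0}, {"slide": [-0.018, 0.0075, 0], "turn": 0, "gripper": 0}, {"slide": [-0.024, 0.01, 0], "turn": 0, "gripper": 0}, {"slide": [-0.031, 0.0125, 0], "turn": 0, "gripper": 0}]}}

```text
time_s: 10.47
tcp_pos: [0.5228, -0.037, 0.0735]
eef_rot: [180.0, -0.0, -109.0]
contact_force: [1.2, -4.0, -1.0]
gripper_width: 0.0141
gripper_force: 20.0
```

```bash
python3 f.py 48
```

```text
10.7167 [ 0.5228 -0.0369  0.0735] along 48.01 Fu [-4.27361036 -3.52760439 -4.38248217 -3.92191281 -3.97752438] -4.02 [ 0.9 -4.  -0.7]
[([0.3281, -0.0686, 0.029], 0.94)]
```

>>> {"fn": "send_rows", "kwargs": {"moves": [{"slide": [-0.006, 0.0025, 0], "turn": 0, "gripper": 0}, {"slide": [-0.012, 0.005, 0], "turn": 0, "gripper": 0}, {"slide": [-0.018, 0.0075, 0], "turn": 0, "gripper": 0}, {"slide": [-0.024, 0.01, 0], "turn": 0, "gripper": 0}, {"slide": [-0.031, 0.0125, 0], "turn": 0, "gripper": 0}]}}

```text
time_s: 11.18
tcp_pos: [0.5225, -0.032, 0.0736]
eef_rot: [180.0, -0.0, -109.0]
contact_force: [1.1, -4.6, -0.6]
gripper_width: 0.0137
gripper_force: 20.0
```

```bash
python3 f.py 53
```

```text
11.4333 [ 0.5225 -0.0318  0.0735] along 53.07 Fu [-4.18724401 -4.09398956 -4.00026784 -3.47395522 -3.05694987] -3.76 [ 0.3 -3.8 -0.1]
[([0.5023, 0.1001, 0.0441], 0.7)]
```

>>> {"fn": "send_rows", "kwargs": {"moves": [{"slide": [-0.006, 0.0025, 0], "turn": 0, "gripper": 0}, {"slide": [-0.012, 0.005, 0], "turn": 0, "gripper": 0}, {"slide": [-0.018, 0.0075, 0], "turn": 0, "gripper": 0}, {"slide": [-0.024, 0.01, 0], "turn": 0, "gripper": 0}, {"slide": [-0.024, 0.01, 0], "turn": 0, "gripper": 0}]}}

```text
time_s: 11.9
tcp_pos: [0.5223, -0.028, 0.0735]
eef_rot: [180.0, -0.0, -109.0]
contact_force: [-1.2, -4.4, 0.2]
gripper_width: 0.0138
gripper_force: 20.0
```

```bash
python3 f.py 57
```

```text
12.15 [ 0.5223 -0.028   0.0735] along 56.84 Fu [-4.50679552 -3.91525186 -4.44777819 -3.84218267 -3.81660095] -4.11 [-0.1 -4.1 -0.1]
[([0.3276, -0.0669, 0.0273], 0.91)]
```

>>> {"fn": "send_rows", "kwargs": {"moves": [{"slide": [-0.006, 0.0025, 0], "turn": 0, "gripper": 0}, {"slide": [-0.012, 0.005, 0], "turn": 0, "gripper": 0}, {"slide": [-0.018, 0.0075, 0], "turn": 0, "gripper": 0}, {"slide": [-0.018, 0.0075, 0], "turn": 0, "gripper": 0}, {"slide": [-0.018, 0.0075, 0], "turn": 0, "gripper": 0}]}}

```text
time_s: 12.62
tcp_pos: [0.5221, -0.0251, 0.0736]
eef_rot: [180.0, -0.0, -109.0]
contact_force: [-1.0, -4.1, 1.1]
gripper_width: 0.0143
gripper_force: 20.0
```

```bash
python3 f.py 60
```

```text
12.8667 [ 0.5221 -0.0251  0.0735] along 59.79 Fu [-3.55068329 -3.81851457 -3.6252092  -3.99192989 -3.97717137] -3.79 [-0.9 -3.9  0.8]
[([0.4964, 0.1095, 0.0442], 0.92)]
```

>>> {"fn": "send_rows", "kwargs": {"moves": [{"slide": [-0.006, 0.0025, 0], "turn": 0, "gripper": 0}, {"slide": [-0.012, 0.005, 0], "turn": 0, "gripper": 0}, {"slide": [-0.018, 0.0075, 0], "turn": 0, "gripper": 0}, {"slide": [-0.018, 0.0075, 0], "turn": 0, "gripper": 0}, {"slide": [-0.018, 0.0075, 0], "turn": 0, "gripper": 0}]}}

```text
time_s: 13.33
tcp_pos: [0.522, -0.0222, 0.0735]
eef_rot: [180.0, -0.0, -109.0]
contact_force: [-1.0, -3.0, 1.6]
gripper_width: 0.0136
gripper_force: 20.0
```

```bash
python3 f.py 63; python3 -c "
import cv2,numpy as np
cv2.imwrite('pics/g.png',np.hstack([cv2.imread('pics/s_53.png'),cv2.imread('pics/s_63.png')]))"
```

```text
13.5833 [ 0.522  -0.0222  0.0735] along 62.69 Fu [-4.36349114 -4.18961049 -3.02313708 -4.40965812 -3.22181998] -3.84 [-1.3 -3.9  0.3]
[([0.327, 0.194, 0.0224], 0.83)]
```

View pics/g.png

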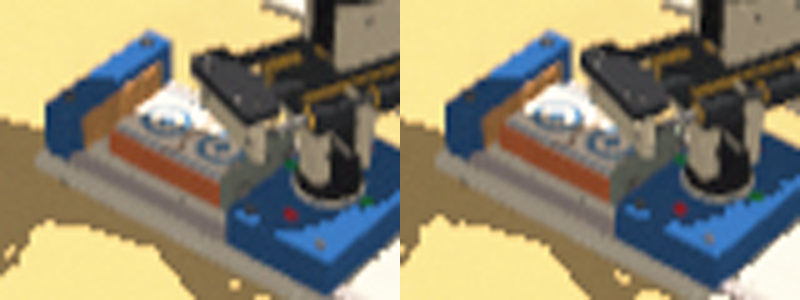

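The tile's front end is now within a couple of mm of the cork face, at about (500,130) in the right half. The force hasn't risen yet, so I'll continue.

>>> {"fn": "send_rows", "kwargs": {"moves": [{"slide": [-0.006, 0.0025, 0], "turn": 0, "gripper": 0}, {"slide": [-0.012, 0.005, 0], "turn": 0, "gripper": 0}, {"slide": [-0.018, 0.0075, 0], "turn": 0, "gripper": 0}, {"slide": [-0.018, 0.0075, 0], "turn": 0, "gripper": 0}, {"slide": [-0.018, 0.0075, 0], "turn": 0, "gripper": 0}]}}

```text
time_s: 14.05
tcp_pos: [0.5218, -0.0193, 0.0736]
eef_rot: [180.0, -0.0, -109.0]
contact_force: [-2.2, -4.3, 0.7]
gripper_width: 0.0139
gripper_force: 20.0
```

```bash
python3 f.py 66
```

```text
14.3 [ 0.5218 -0.0193  0.0735] along 65.63 Fu [-4.07630373 -3.3078927  -4.36676443 -4.24605554 -3.95945763] -3.99 [-1.2 -4.1  0.6]
[([0.4993, 0.1152, 0.0427], 0.79)]
```

>>> {"fn": "send_rows", "kwargs": {"moves": [{"slide": [-0.006, 0.0025, 0], "turn": 0, "gripper": 0}, {"slide": [-0.012, 0.005, 0], "turn": 0, "gripper": 0}, {"slide": [-0.012, 0.005, 0], "turn": 0, "gripper": 0}, {"slide": [-0.012, 0.005, 0], "turn": 0, "gripper": 0}, {"slide": [-0.012, 0.005, 0], "turn": 0, "gripper": 0}]}}

```text
time_s: 14.77
tcp_pos: [0.5217, -0.0173, 0.0736]
eef_rot: [180.0, -0.0, -109.0]
contact_force: [-1.1, -4.2, 0.5]
gripper_width: 0.014
gripper_force: 20.0
```

```bash
python3 f.py 68
```

```text
15.0167 [ 0.5217 -0.0173  0.0735] along 67.56 Fu [-4.29039265 -4.22703183 -4.29359663 -4.36398868 -4.77142596] -4.39 [-1.4 -4.5  0.5]
[([0.327, -0.068, 0.0278], 0.8)]
```

>>> {"fn": "send_rows", "kwargs": {"moves": [{"slide": [-0.006, 0.0025, 0], "turn": 0, "gripper": 0}, {"slide": [-0.012, 0.005, 0], "turn": 0, "gripper": 0}, {"slide": [-0.012, 0.005, 0], "turn": 0, "gripper": 0}, {"slide": [-0.012, 0.005, 0], "turn": 0, "gripper": 0}, {"slide": [-0.012, 0.005, 0], "turn": 0, "gripper": 0}]}}

```text
time_s: 15.48
tcp_pos: [0.5216, -0.0154, 0.0736]
eef_rot: [180.0, -0.0, -109.0]
contact_force: [-1.0, -4.9, -0.2]
gripper_width: 0.0139
gripper_force: 20.0
```

```bash
python3 f.py 70
```

```text
15.7333 [ 0.5216 -0.0154  0.0735] along 69.47 Fu [-5.41779896 -4.491106   -4.67796737 -4.60376293 -4.99047045] -4.84 [-0.7 -4.9  0.1]
[([0.3257, 0.1914, 0.0221], 0.8)]
```

>>> {"fn": "send_rows", "kwargs": {"moves": [{"slide": [-0.006, 0.0025, 0], "turn": 0, "gripper": 0}, {"slide": [-0.012, 0.005, 0], "turn": 0, "gripper": 0}, {"slide": [-0.012, 0.005, 0], "turn": 0, "gripper": 0}, {"slide": [-0.012, 0.005, 0], "turn": 0, "gripper": 0}, {"slide": [-0.012, 0.005, 0], "turn": 0, "gripper": 0}]}}

```text
time_s: 16.2
tcp_pos: [0.5215, -0.0136, 0.0735]
eef_rot: [180.0, -0.0, -109.0]
contact_force: [-0.9, -6.1, -0.5]
gripper_width: 0.0137
gripper_force: 20.0
```

```bash
python3 f.py 72
```

```text
16.45 [ 0.5215 -0.0136  0.0735] along 71.28 Fu [-5.60130639 -6.18462629 -5.22919218 -6.25319681 -5.44140209] -5.74 [-0.9 -5.8  0.3]
[([0.498, 0.1157, 0.0391], 0.93)]
```

The force is rising at the spring rate and jaw contact was at about 67.5 mm. That gives a jaw force of about 1.8 N with the pad in about 6 mm. I'll add about 1 mm and begin tightening.

>>> {"fn": "send_rows", "kwargs": {"moves": [{"slide": [-0.006, 0.0025, 0], "turn": 0.07, "gripper": 0}, {"slide": [-0.008, 0.003, 0], "turn": 0.14, "gripper": 0}, {"slide": [-0.008, 0.003, 0], "turn": 0.21, "gripper": 0}, {"slide": [-0.008, 0.003, 0], "turn": 0.28, "gripper": 0}, {"slide": [-0.008, 0.003, 0], "turn": 0.32, "gripper": 0}]}}

```text
time_s: 16.92
tcp_pos: [0.5196, -0.0124, 0.0735]
eef_rot: [179.9, -0.2, -138.1]
contact_force: [-8.2, -1.9, 7.6]
gripper_width: 0.0142
gripper_force: 20.0
```

```bash
python3 f.py 73; python3 -c "
from h import *
print(get_state()['eef_rot'])"
```

```text
17.1667 [ 0.5196 -0.0124  0.0735] along 72.58 Fu [-2.4431783  -3.21508076 -2.00287969 -2.71706908 -2.58532983] -2.59 [-8.2 -3.1  7.8]
[([0.3236, -0.068, 0.0261], 0.86)]
[ 1.79894355e+02 -1.49611565e-01 -1.37807191e+02]
```

>>> {"fn": "send_rows", "kwargs": {"moves": [{"slide": [0.005, 0.005, 0], "turn": 0, "gripper": 0}, {"slide": [0.011, 0.01, 0], "turn": 0, "gripper": 0}, {"slide": [0.011, 0.01, 0], "turn": 0, "gripper": 0}, {"slide": [0.011, 0.01, 0], "turn": 0, "gripper": 0}, {"slide": [0.011, 0.01, 0], "turn": 0, "gripper": 0}]}}

```text
time_s: 17.63
tcp_pos: [0.5194, -0.0123, 0.0736]
eef_rot: [-180.0, 0.0, -137.8]
contact_force: [0.6, -5.3, -0.8]
gripper_width: 0.0138
gripper_force: 20.0
```

```bash
python3 f.py 74
```

```text
17.8833 [ 0.5194 -0.0123  0.0736] along 72.74 Fu [-5.87780361 -5.52146329 -5.66681326 -5.66966123 -5.21138434] -5.59 [ 0.3 -5.6 -0.3]
[([0.5024, 0.1095, 0.0384], 0.89)]
```

View pics/s_74.png

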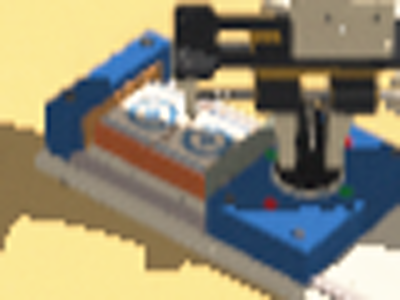

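The tile sits against the jaw's cork face at (95,130) and the side load is gone. I'll finish tightening.

>>> {"fn": "send_rows", "kwargs": {"moves": [{"slide": [-0.002, 0.002, 0], "turn": 0.07, "gripper": 0}, {"slide": [-0.003, 0.0035, 0], "turn": 0.14, "gripper": 0}, {"slide": [-0.003, 0.0035, 0], "turn": 0.21, "gripper": 0}, {"slide": [-0.003, 0.0035, 0], "turn": 0.28, "gripper": 0}, {"slide": [-0.003, 0.0035, 0], "turn": 0.34, "gripper": 0}]}}

```text
time_s: 18.35
tcp_pos: [0.5184, -0.0105, 0.0735]
eef_rot: [179.9, -0.0, -168.7]
contact_force: [-7.3, 5.1, 5.0]
gripper_width: 0.014
gripper_force: 20.0
```

>>> {"fn": "send_rows", "kwargs": {"moves": [{"slide": [0, 0, 0], "turn": 0.05, "gripper": 0}, {"slide": [0, 0, 0], "turn": 0.1, "gripper": 0}, {"slide": [0, 0, 0], "turn": 0.1, "gripper": 0}, {"slide": [0, 0, 0], "turn": 0.1, "gripper": 0}, {"slide": [0, 0, 0], "turn": 0.1, "gripper": 0}], "newtons": 30}}

```text
time_s: 18.77
tcp_pos: [0.5183, -0.01, 0.0735]
eef_rot: [179.9, -0.1, -177.4]
contact_force: [-7.4, 6.2, 4.8]
gripper_width: 0.0142
gripper_force: 30.0
```

```bash
python3 f.py 80; python3 -c "
from h import *
s=get_state();print(s['eef_rot'],s['moment'])"
```

```text
19.0167 [ 0.5183 -0.01    0.0735] along 75.07 Fu [7.12393382 6.36718887 7.73782124 6.72480183 7.02357717] 7.0 [-7.4  6.6  5.4]
[([0.3262, 0.1921, 0.0247], 0.92)]
[ 1.79897150e+02 -5.71356840e-02 -1.77363591e+02] [2.27926864 2.73946914 0.2246773 ]
```

The bar is at about -0.7° in the jig frame, so it is fully tight. The carriage is about 6 mm past jaw contact. Next I release and rise.

>>> {"fn": "send_rows", "kwargs": {"moves": [{"slide": [0, 0.01, 0], "turn": 0, "gripper": 0}, {"slide": [0, 0.013, 0], "turn": 0, "gripper": 0.1}, {"slide": [0, 0.013, 0], "turn": 0, "gripper": 0.3}, {"slide": [0, 0.013, 0], "turn": 0, "gripper": 0.6}, {"slide": [0, 0.013, 0], "turn": 0, "gripper": 0.6}]}}

```text
time_s: 19.48
tcp_pos: [0.52, -0.0088, 0.0738]
eef_rot: [179.9, 0.1, -177.4]
contact_force: [-0.6, -0.1, -1.0]
gripper_width: 0.0284
gripper_force: 0.0
```

>>> {"fn": "send_rows", "kwargs": {"moves": [{"slide": [0, 0, 0], "turn": 0, "gripper": 0.6}, {"slide": [0, 0, 0], "turn": 0, "gripper": 0.6}, {"slide": [0, 0, 0], "turn": 0, "gripper": 0.6}, {"slide": [0, 0, 0], "turn": 0, "gripper": 0.6}, {"slide": [0, 0, 0], "turn": 0, "gripper": 0.6}]}}

```text
time_s: 19.9
tcp_pos: [0.5192, -0.0094, 0.0736]
eef_rot: [180.0, 0.0, -177.4]
contact_force: [-1.0, -0.2, -0.3]
gripper_width: 0.0519
gripper_force: 0.0
```

>>> {"fn": "send_rows", "kwargs": {"moves": [{"slide": [0, 0, -0.1], "turn": 0, "gripper": 0.6}, {"slide": [0, 0, -0.3], "turn": 0, "gripper": 0.6}, {"slide": [0, 0, -0.5], "turn": 0, "gripper": 0.6}, {"slide": [0, 0, -0.75], "turn": 0, "gripper": 0.6}, {"slide": [0, 0, -1], "turn": 0, "gripper": 0.6}]}}

```text
time_s: 20.32
tcp_pos: [0.5185, -0.0097, 0.2249]
eef_rot: [-180.0, -0.1, -177.4]
contact_force: [2.1, 0.8, -0.4]
gripper_width: 0.0526
gripper_force: 0.0
```

>>> {"fn": "send_rows", "kwargs": {"moves": [{"slide": [0, -0.2, -0.2], "turn": 0, "gripper": 0.6}, {"slide": [0, -0.4, -0.4], "turn": 0, "gripper": 0.6}, {"slide": [0, -0.5, -0.5], "turn": 0, "gripper": 0.6}, {"slide": [0, -0.5, -0.5], "turn": 0, "gripper": 0.6}, {"slide": [0, -0.5, -0.5], "turn": 0, "gripper": 0.6}]}}

```text
time_s: 20.73
tcp_pos: [0.5228, -0.0851, 0.2994]
eef_rot: [180.0, 0.1, -177.5]
contact_force: [-0.6, -0.3, -0.8]
gripper_width: 0.0528
gripper_force: 0.0
```

Run:
```python
from h import *
cap('wrist');cap('wrist');s=get_state();print(s['time_s'],s['tcp_pos'],s['contact_force'])
c=cap('wrist')
for k in('jig','tile','pad','fixed_jaw','clamp_grip','carriage_body'):
    print(k,[(np.round(d['location'],3).tolist(),round(d['p'],2),proj(c,d['location']).round().tolist()) for d in optics.look_for('wrist',k)[:2]])
p=proj(c,[.515,.03,.04]).astype(int); print(p)
y=max(p[1]-75,0);x=min(max(p[0]-130,0),300);print(x,y)
cv2.imwrite('pics/z.png',cv2.resize(c['img'][y:y+150,x:x+260],None,fx=3,fy=3,interpolation=2)[:,:,::-1])
```

```text
20.8333 [ 0.52200595 -0.0842167   0.29764176] [-0.82691575  0.09770965 -0.38679635]
jig [([0.512, -0.01, 0.02], 0.94, [335.0, 177.0])]
tile [([0.34, -0.053, 0.023], 0.8, [313.0, 38.0]), ([0.338, 0.196, 0.031], 0.69, [516.0, 44.0])]
pad [([0.519, 0.045, 0.052], 0.93, [380.0, 188.0])]
fixed_jaw []
clamp_grip [([0.524, -0.013, 0.086], 0.92, [340.0, 194.0])]
carriage_body [([0.514, -0.011, 0.062], 0.68, [339.0, 183.0])]
[366 182]
236 107
```

View pics/z.png

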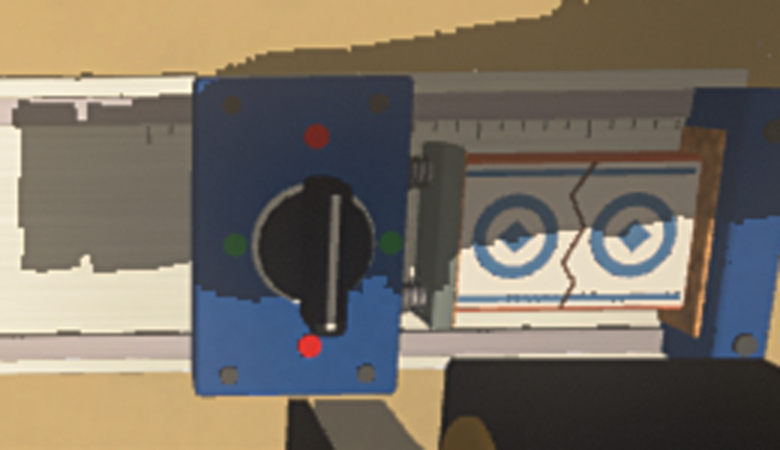

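The knob bar lies toward the red dots (317,136)/(310,346), the pad is against the tile, and the tile is against the cork. I'll estimate the spring compression from this picture before handing in.

Run:
```python
from h import *
c=cap('wrist')
W=lambda u,v,z:ray(c,236+u/3,107+v/3,z)[:2]
u=np.array([-.0576,.9983]);m=lambda a,b,z:(W(*a,z)+W(*b,z))/2@u
f=m((413,76),(398,393),.058);p=m((465,145),(450,328),.056);b=m((195,80),(192,393),.058)
print(f-b,p-f,'compr mm',(.032-(p-f))*1e3)
```

```text
0.09015181661839636 0.022799601391197123 compr mm 9.200398608802878
```

```bash
python3 -c "
from plant import order
print(order.close_job())"
```

```text
the job is handed in; nothing more can be done
None
```

I handed the job in with the tile lying flat against the fixed jaw, the spring pad in about 9 mm (estimated from the wrist picture), the knob fully tight and the arm clear; no verdict came back.

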